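# Load the test slide under the sprung hold-down roller

## Robot

A 7-joint arm with a two-finger parallel gripper is mounted at the origin on the work surface. World frame = base frame: x ahead of the robot, y to its left, z up, the work surface at z = 0. Lengths are in m, angles in rad, forces in N, time in s.
With the tool pointing down it reaches from about 0.425 to 0.8 m from the base axis. Payload 8.3 kg.
Tool frame: the origin (TCP) lies midway between the tips of the shut fingers; the grasp point (between the pads) lies 19 mm behind it (manip.grasp_offset is the distance from the TCP to the grasp point, in m); z points along the fingers, y is the direction in which the jaws open and shut (so a half turn about z gives the same grasp; the last joint's range is limited). The gripper opens to 85 mm and grips with 20 to 120 N. Pads are 22 mm wide; open, the fingers measure 114 mm over their backs; the gripper's body (76 mm by 85 mm) begins 54 mm behind the grasp point. The pads swing forward as they close: fully open they stand 13 mm farther back than shut.
Start: joints at [1.075, 0.383, 0.016, 1.37, -0.006, 1.388, -0.046], TCP at [0.262, -0.567, 0.231] pointing down, gripper open.
Joint ranges: [-2.95, 2.95], [-0.25, 2.06], [-1.52, 1.56], [0.18, 2.33], [-1.44, 4.58], [0.02, 2.06], [-3.01, 3.01]. Speed limits (rad/s): [2.39, 2.39, 3.01, 3.01, 3.14, 3.14, 3.14].

## Interface

Orientations are given as a 3x3 rotation matrix whose columns are the frame's x, y, z axes.
In Python, from rig import telemetry, optics, ticket, manip gives the robot as it stands.
- The arm moves only by the shell command python3 -m jog 'ROWS' [OPENING] [FORCE]. ROWS is JSON, a list of rows, each a list of 4 numbers: the shift along the tool's x, y, z in m, then the turn about the tool's z in degrees. A call has 1 to 20 rows; each row is the pose to reach, as a shift and turn from the pose measured when the call began, along the tool's axes at that moment; what a row does not reach only later rows make up. A row lasts 1/8 s, in which the tool goes at most 62.5 mm and 10.7 degrees, less where a joint would pass 70% of its speed; a pose out of reach is approached as far as the arm can. A call with a gripper value outside its range is refused whole. OPENING is the gripper command: -1 is shut, 1 is fully open, values between are in proportion, set as the call begins (- or left out, the last holds). The fingers move at their own pace and stop on an object; FORCE is the grip in N (left out, the last holds). Time passes only in rows, so rows that repeat a pose let the fingers close. It gives the time, the measured TCP pose, the force and the opening at its end, in the units of the state.
- telemetry.observe(): the state, without advancing time (a new reading comes with each control period).
- optics.grab_frame(name): name is "scene" or "side" or "wrist"; returns the picture (400x640x3 uint8, blue, green, red); there is no depth.
- optics.camera_model(name): a dict with "K" (3x3 intrinsics, pixels), "D" ([k1, k2, p1, p2, k3] as OpenCV has them; the pictures are not rectified), "R" (3x3) and "t" (3): a world point X has camera coordinates R X + t; the wrist camera has in their place "tool_from_camera" (4x4, takes a point from camera to tool coordinates, whose origin is the TCP and whose axes are the flange's). Camera axes: x right, y down, z forward; pixel columns grow to the right and rows downward; lengths in m; the calibration is good to about 2 mm. A picture is of the moment at which its call begins: read the wrist's pose just before it. camera_model takes no time and is no camera call.
- ticket.finish_job(): hands the job in, once; it reports no verdict.
The state is a dict: "clock": time; "qpos": joint angles; "qvel": joint speeds; "joint_efforts": joint torques, N m; "position": TCP position; "orientation": TCP orientation; "ft_force": force on the tool from outside, world axes, zero at the start; "moment": the same for the moment, N m; "opening": opening from 0.0 (shut) to 1.0 (fully open).
Only numpy, scipy, OpenCV 4.12 (cv2) and the standard library are available. Lean on these libraries where they do the work, as an engineer would, in place of code of your own. Each camera call takes 0.05 s, during which the arm holds its last target. There are 200 camera calls.

## Task

Load the red-handled test slide into the hold-down fixture: lay it flat on the bed and slide its bevelled nose in between the brass guides, so that it pushes up the sprung roller arm and passes beneath it, until it bears lightly on the orange pad of the end stop, which is set differently each time, so feel for it. Then let go, leaving the slide flat on the bed and touching the pad with the roller bearing down on it. Press the pad with no more than about 12 N, never force the slide, and leave the other slides and things where they are.

Things in the scene. Friction and masses are not known exactly. Their poses are not given: they have to be found in the camera images.
- slide_grip (a point): Middle of the red plastic handle of the test slide to load: 40 long (x), 24 wide (y), 30 high, on top of a loose steel bar. The handle spans 18 to 48 mm above the bar's underside; this point is 32 mm above it. The bar reaches 20 mm behind (-x) and 110 mm ahead (+x, the nose) of this point. z up. Starts flat on the table.
- slide: The whole test slide, about 0.32 kg: bar 130 long (x) x 32 wide x 18 high plus red handle. Origin: middle of the underside; x points to the nose, z up; the handle's middle is at x=-45, z=32 mm. Nose: blunt face 6 mm high, then a bevel rising from 6 to 18 mm over the last 26 mm of the length.
- stand: Fixture, fixed to the table. Origin at table height on the bed's middle line; x = push-in direction (away from robot), z up. Steel bed 50 wide, top at z=30 mm, x=-125 to 155. Brass guides 8 high on the bed, 34.4 apart, x=15 to 71 mm, flared from x=-7 (41 apart). Seated slide: handle middle at y=0, z=62, x between -38 and -18 mm, depending on the end stop; before the guides: x=-120 or less.
- roller_axis (a point): Axis of the steel roller (12 across, 18 long) at the free end of the blue hold-down arm. At rest x=30, y=0, z=44 mm in the stand's frame: the roller hangs 8 mm above the bed; the slide's bevel lifts it to 18 mm. The arm runs from here 90 mm away from the robot to its hinge, 72 mm above the table between two blue posts.
- holdarm (a joint): Angle of the sprung hold-down arm, rad: 0 at rest (roller down), grows as the roller is lifted; about 0.11 with the slide beneath. Its spring presses down with about 4 N at rest, 6 N on the slide. Lifting it with the bevel takes a push of some 7 to 15 N, sliding on beneath it 3 to 7 N; bearing down on the slide adds friction (about 0.6).
- endstop: Black end stop bracket on the bed; origin at the foot of its face towards the robot: x=106, y=0, z=30 mm in the stand's frame, same axes. Its brass screw carries an orange pad 20 wide, 12 high; the pad's face stands 14 to 34 mm in front (-x) of this origin: set differently each time, not measured. The pad is sprung, about 6 N per mm over 2 mm, then hard.
- slide_b_grip (a point): Same shape as the red-handled slide but with a green handle; this point is the middle of its handle. A bystander: leave it alone.
- slide_c_grip (a point): Same shape as the red-handled slide but with a yellow handle; this point is the middle of its handle. A bystander: leave it alone.
- pin_cup: Aluminium cup, 64 across, 70 high; origin at the middle of its foot. Bystander.
- weight: Brass knobbed weight, 48 across, 58 high; origin at the middle of its foot. Bystander.
Mind the look-alikes: they are no part of the job. What is shaped like the slide but black or turquoise is not meant.

How it is judged:
On the way, in this order (a step that is already met when the one before it is completed fails the run):
1. the slide, flat on the bed and between the guides, has lifted the roller arm (above 0.08 rad) and carries it (z of slide_grip in the frame of stand between 0.0595 and 0.0645 m and y of slide_grip in the frame of stand between -0.003 and 0.003 m and angle between the x axis of slide_grip and the x axis of stand, either way round below 0.06 rad and angle between slide_grip's own z axis and vertical below 0.05 rad and value of joint holdarm above 0.08 rad and contact force between slide and holdarm above 1 N), for 0.1 s.
2. the slide is brought up against the end stop's pad (over 1.5 N) (z of slide_grip in the frame of stand between 0.0595 and 0.0645 m and y of slide_grip in the frame of stand between -0.003 and 0.003 m and angle between the x axis of slide_grip and the x axis of stand, either way round below 0.06 rad and angle between slide_grip's own z axis and vertical below 0.05 rad and contact force between slide and endstop above 1.5 N), for 0.2 s.
At the end, for the whole second after the job is handed in: Slide flat on the bed (handle middle 59.5-64.5 mm up, tilt < 0.05 rad), within 3 mm and 0.06 rad of the guides' middle line, touching the stop pad (> 0.3 N), roller bearing on its flat top (> 2 N, arm 0.08-0.15 rad), released, at rest (z of slide_grip in the frame of stand between 0.0595 and 0.0645 m and y of slide_grip in the frame of stand between -0.003 and 0.003 m and angle between the x axis of slide_grip and the x axis of stand, either way round below 0.06 rad and angle between slide_grip's own z axis and vertical below 0.05 rad and value of joint holdarm between 0.08 and 0.15 rad and contact force between slide and holdarm above 2 N and contact force between slide and endstop above 0.3 N and linear speed of slide below 0.01 m/s and contact force between slide and the fingers below 0.1 N).
It fails at once if the slide loads the fixture (bed, guides, arm and stop added up; about 20 N at rest when seated) with more than 60 N (contact force between slide and stand above 60 N).
It fails at once if the slide presses the end stop with more than 16 N (contact force between slide and endstop above 16 N).
It fails at once if the robot itself presses on the fixture with more than 30 N (contact force between any of the fingers, the arm and stand above 30 N).
It fails at once if another thing is moved more than 15 mm (distance of any of slide_b_grip, slide_c_grip, pin_cup, weight from where it was at the start of the episode above 0.015 m).
It also fails if it takes over 64 s, if anything falls off the work surface, if the arm or the gripper's body presses on something with over 40 N, if the wrist force passes 120 N, or if a joint passes its speed limit or range.

## Working session

There is one attempt and no reset: what is moved stays moved. The work goes in short steps, Python scripts to look and compute and a shell command to move; the robot and the scene stay as the last step left them, time stands still between calls to the robot, and variables do not carry over. Pictures are saved under pics/ and viewed, about 8 in all and at most 12, crops included, and the job is handed in when it is done.

```bash
mkdir -p pics
python3 - <<'E'
from rig import telemetry, optics, manip
import cv2
s=telemetry.observe(); print(s['clock'],s['position'],s['orientation'],s['opening'],manip.grasp_offset)
for n in("scene","side"):
    cv2.imwrite(f"pics/{n}0.png",optics.grab_frame(n)); m=optics.camera_model(n); print(n,m)
print(optics.camera_model("wrist"))
E
```

```text
0.0 [ 0.26193952 -0.56688943  0.23024423] [[ 9.07783565e-01  4.19437928e-01 -9.06934539e-04]
 [ 4.19438904e-01 -9.07781776e-01  1.80381625e-03]
 [-6.67096932e-05 -2.01787838e-03 -9.99997962e-01]] 1.0001981824540809 0.0187
scene {'K': array([[379.86695545,   0.        , 316.4330001 ],
       [  0.        , 379.86695545, 196.97561564],
       [  0.        ,   0.        ,   1.        ]]), 'D': array([-0.04424605,  0.        ,  0.        ,  0.        ,  0.        ]), 'R': array([[ 0.17689405,  0.98419757, -0.00797694],
       [ 0.68642277, -0.12917397, -0.71563809],
       [-0.70535968,  0.12111657, -0.69842573]]), 't': array([-0.11204425, -0.34599221,  1.4310934 ])}
side {'K': array([[441.6572898 ,   0.        , 322.75873412],
       [  0.        , 441.6572898 , 196.93112377],
       [  0.        ,   0.        ,   1.        ]]), 'D': array([-0.01112745,  0.        ,  0.        ,  0.        ,  0.        ]), 'R': array([[ 0.99953558, -0.02743676,  0.0132605 ],
       [-0.01147379, -0.74197427, -0.67033016],
       [ 0.02823064,  0.6698667 , -0.74194449]]), 't': array([-0.57776524,  0.07000875,  1.26249164])}
{'K': array([[277.925976  ,   0.        , 317.87693936],
       [  0.        , 277.925976  , 200.4767126 ],
       [  0.        ,   0.        ,   1.        ]]), 'D': array([-0.01968607,  0.        ,  0.        ,  0.        ,  0.        ]), 'tool_from_camera': array([[-3.51910285e-04, -9.65625830e-01, -2.59935826e-01,
         6.61933003e-02],
       [ 9.99999843e-01, -4.52922954e-04,  3.28711417e-04,
        -3.67921073e-04],
       [-4.35143137e-04, -2.59935669e-01,  9.65625838e-01,
        -1.42686419e-01],
       [ 0.00000000e+00,  0.00000000e+00,  0.00000000e+00,
         1.00000000e+00]])}
```

View pics/scene0.png

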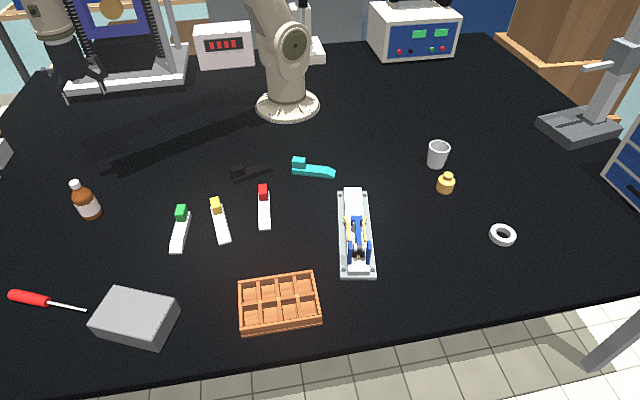

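View pics/side0.png

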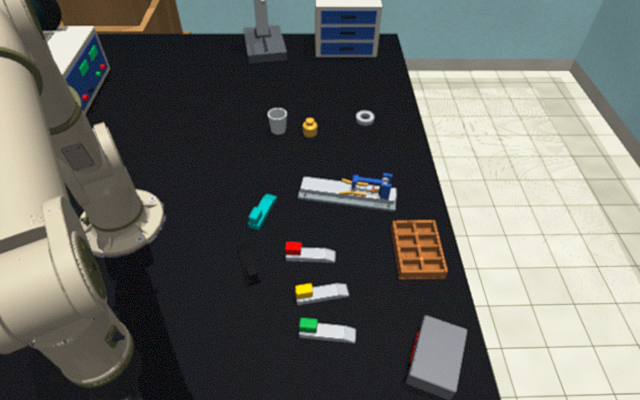

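The scene view shows the red slide with its handle at (264,190) and nose at (265,228). The fixture runs from (352,190) to (358,270). In the side view the red handle is at (293,248) and the fixture spans (300,185) to (396,200).

```bash
cat > h.py <<'E'
import numpy as np, cv2
from rig import telemetry, optics
def cam(name):
    """K,D, camera centre C and R (world->cam)"""
    m=optics.camera_model(name)
    if name!="wrist": R,t=np.array(m["R"]),np.array(m["t"])
    else:
        s=telemetry.observe(); T=np.eye(4); T[:3,:3]=s["orientation"]; T[:3,3]=s["position"]
        T=np.linalg.inv(T@np.array(m["tool_from_camera"])); R,t=T[:3,:3],T[:3,3]
    return np.array(m["K"]),np.array(m["D"]),R,t
def onplane(c,px,z):
    K,D,R,t=c
    u=cv2.undistortPoints(np.array(px,float).reshape(-1,1,2),K,D)[:,0]
    d=np.c_[u,np.ones(len(u))]@R; C=-R.T@t
    return C+d*((z-C[2])/d[:,2])[:,None]
def proj(c,X):
    K,D,R,t=c
    return cv2.projectPoints(np.array(X,float).reshape(-1,1,3),cv2.Rodrigues(R)[0],t,K,D)[0][:,0]
def redmask(im):
    h=cv2.cvtColor(im,cv2.COLOR_BGR2HSV)
    return ((((h[...,0]<5)|(h[...,0]>174))&(h[...,1]>170)&(h[...,2]>70))*255).astype(np.uint8)
def blob(m,near=None):
    n,l,st,ce=cv2.connectedComponentsWithStats(m)
    k=1+np.argmax(st[1:,4]) if near is None else 1+np.argmin(np.linalg.norm(ce[1:]-near,axis=1)+1e3*(st[1:,4]<30))
    return l==k,st[k],ce[k]
E
python3 - <<'E'
from h import *
for n,near,b in(("scene",(264,192),(225,150,180,140)),("side",(293,248),(230,160,180,150))):
    im=cv2.imread(f"pics/{n}0.png"); c=cam(n)
    _,st,ce=blob(redmask(im),near); print(n,st,ce,onplane(c,[ce],.036))
    x,y,w,h=b; cr=cv2.resize(im[y:y+h,x:x+w],None,fx=4,fy=4,interpolation=cv2.INTER_CUBIC)
    cv2.imwrite(f"pics/{n}c.png",cr)
c=cam("scene")
print("nose",onplane(c,[(265,229)],0.)); print("stand ends",onplane(c,[(352,188),(358,273)],.03))
c=cam("side"); print("nose",onplane(c,[(335,259)],0.)); print("stand",onplane(c,[(301,185),(396,200)],.03))
E
```

```text
scene [259 193   9   8  59] [263.15254237 196.27118644] [[ 0.51527932 -0.12501692  0.036     ]]
side [285 241  17  14 194] [292.57731959 247.13917526] [[ 0.49438293 -0.12454458  0.036     ]]
nose [[ 0.60131197 -0.13073656  0.        ]]
stand ends [[0.52168679 0.12090065 0.03      ]
 [0.79774607 0.06603423 0.03      ]]
nose [[ 0.60709379 -0.13972899  0.        ]]
stand [[0.51518763 0.10759553 0.03      ]
 [0.79312707 0.04288948 0.03      ]]
```

View pics/scenec.png

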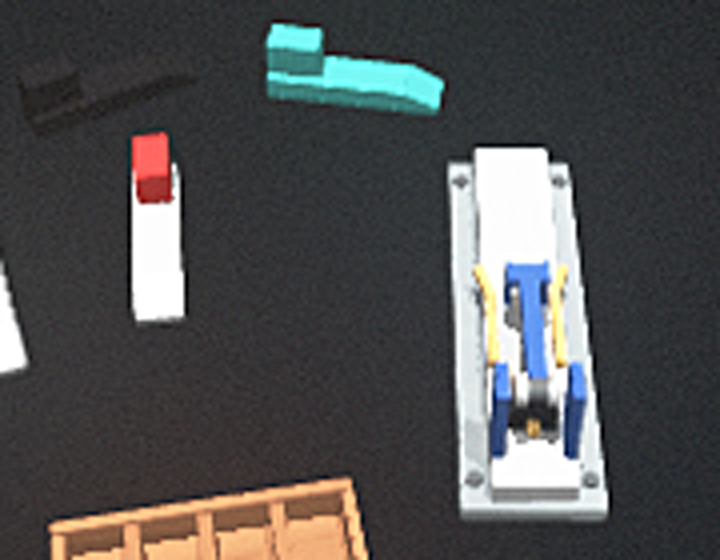

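The crop shows the red slide at about (155,230), clear of its neighbours, and the fixture with its roller arm pointing toward the robot. I'll hover above the red handle, aligned with the slide.

```bash
python3 -m jog '[[0.04,-0.03,0,3],[0.08,-0.06,0,6],[0.12,-0.09,0,9],[0.16,-0.122,0,12],[0.2,-0.152,0,15],[0.24,-0.182,0,18],[0.28,-0.213,0,21],[0.32,-0.244,0,24],[0.36,-0.274,0,27],[0.396,-0.304,0,29.6],[0.396,-0.304,0,29.6],[0.396,-0.304,0,29.6]]' 1 40
python3 - <<'E'
from h import *
s=telemetry.observe(); print(s['position'],s['orientation'][:,0],s['qpos']); c=cam("wrist")
im=optics.grab_frame("wrist"); cv2.imwrite("pics/w1.png",im)
m,st,ce=blob(redmask(im)); print(st,ce,onplane(c,[ce],.048))
E
```

```text
clock: 1.6
position: [0.4936, -0.1253, 0.2305]
orientation: [[0.997, -0.083, -0.002], [-0.083, -0.997, 0.001], [-0.002, -0.001, -1.0]]
ft_force: [-0.3, -0.1, -1.0]
opening: 0.998
[ 0.49356392 -0.12529888  0.23048903] [ 0.9965171  -0.08336884 -0.00181865] [ 0.44670113  0.15047441 -0.29013555  1.67166885  0.04303997  1.32777763
 -1.5050411 ]
[311 190  17   7  69] [319.76811594 193.14492754] [[ 0.48074713 -0.12574357  0.048     ]]
```

View pics/w1.png

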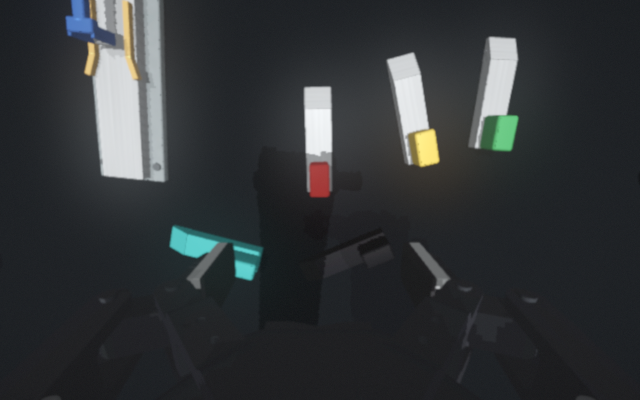

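The wrist view shows the red handle at (319,180) and its bar up to (318,88). The fixture bed's near end is at (100–165,178), with the guides above it.

Run:
```python
from h import *
c=cam("wrist"); im=cv2.imread("pics/w1.png"); h=cv2.cvtColor(im,cv2.COLOR_BGR2HSV)
m=((((h[...,0]<8)|(h[...,0]>170))&(h[...,1]>120)&(h[...,2]>40))*255).astype(np.uint8); m[210:]=0
b,st,ce=blob(m,(319,180)); print(st,ce)
for y in range(162,200,4):
    xs=np.where(b[y])[0]; print(y,(xs[0],xs[-1],h[y,xs[len(xs)//2],2]) if len(xs) else None,end=' ')
print()
g=cv2.cvtColor(im,cv2.COLOR_BGR2GRAY)
L=[];
for y in range(108,160,4):
    xs=290+np.where(g[y,290:345]>110)[0]; L.append((xs[0]-.5,y)); L.append((xs[-1]+.5,y))
W=onplane(c,L,.018).reshape(-1,2,3); mid=W.mean(1); p=np.polyfit(mid[:,0],mid[:,1],1)
print("bar yaw",np.degrees(np.arctan(p[0])),"y at .494",np.polyval(p,.494),"width",np.linalg.norm(W[:,0]-W[:,1],axis=1)[[0,5,-1]])
print("nose top of bevel row108?, nose z.006 row 88:",onplane(c,[(318,88)],.006),onplane(c,[(318,108)],.018))
print("handle top rows",onplane(c,[(319,163),(319,197)],.048))
# stand
print("bed near end corners",onplane(c,[(100,177),(142,180)],.03))
print("bed far edges",onplane(c,[(95,100),(136,100)],.03))
```

```text
[309 163  21  35 656] [319.07164634 180.1875    ]
162 None 166 (np.int64(310), np.int64(327), np.uint8(166)) 170 (np.int64(310), np.int64(328), np.uint8(167)) 174 (np.int64(310), np.int64(328), np.uint8(166)) 178 (np.int64(310), np.int64(328), np.uint8(165)) 182 (np.int64(310), np.int64(328), np.uint8(165)) 186 (np.int64(310), np.int64(328), np.uint8(164)) 190 (np.int64(311), np.int64(328), np.uint8(164)) 194 (np.int64(309), np.int64(329), np.uint8(162)) 198 None 
bar yaw -3.475801809441827 y at .494 -0.1269661895900568 width [0.03407389 0.03466799 0.0330084 ]
nose top of bevel row108?, nose z.006 row 88: [[ 0.60393144 -0.13483373  0.006     ]] [[ 0.57970784 -0.13277648  0.018     ]]
handle top rows [[ 0.51679404 -0.12860637  0.048     ]
 [ 0.47587145 -0.12514948  0.048     ]]
bed near end corners [[0.52094041 0.14955828 0.03      ]
 [0.51242064 0.09647402 0.03      ]]
bed far edges [[0.61189566 0.12928782 0.03      ]
 [0.60717182 0.08006934 0.03      ]]
```

```bash
python3 -m jog '[[0.0015,0.001,0.03,0],[0.0015,0.001,0.07,0],[0.0015,0.001,0.11,0],[0.0015,0.001,0.15,0],[0.0015,0.001,0.18,0],[0.0015,0.001,0.2,0],[0.0015,0.001,0.208,0],[0.0015,0.001,0.208,0]]' 1 60
python3 -m jog '[[0,0,0,0],[0,0,0,0],[0,0,0,0],[0,0,0,0],[0,0,0,0],[0,0,0,0],[0,0,0,0],[0,0,0,0]]' -1 60
```

```text
clock: 2.65
position: [0.4941, -0.1277, 0.0225]
orientation: [[0.996, -0.086, -0.002], [-0.086, -0.996, 0.001], [-0.002, -0.001, -1.0]]
ft_force: [0.5, -0.4, -0.5]
opening: 1.001
clock: 3.65
position: [0.4946, -0.1276, 0.0231]
orientation: [[0.996, -0.086, -0.001], [-0.086, -0.996, 0.001], [-0.001, -0.001, -1.0]]
ft_force: [-1.0, 0.9, 6.0]
opening: 0.271
```

```bash
python3 -m jog '[[0,0,-0.02,0],[0,0,-0.06,0],[0,0,-0.11,0],[0,-0.02,-0.15,0],[-0.01,-0.06,-0.15,1],[-0.02,-0.1,-0.15,2],[-0.03,-0.14,-0.15,3],[-0.037,-0.18,-0.15,4],[-0.037,-0.22,-0.15,5],[-0.037,-0.245,-0.15,5.5],[-0.037,-0.256,-0.15,5.5],[-0.037,-0.256,-0.15,5.5],[-0.037,-0.256,-0.15,5.5]]'
python3 - <<'E'
from h import *
s=telemetry.observe(); print(s['position'].tolist(),s['orientation'].tolist(),s['opening']); 
im=optics.grab_frame("wrist"); cv2.imwrite("pics/w2.png",im)
E
```

```text
clock: 5.28
position: [0.4799, 0.1289, 0.173]
orientation: [[0.983, -0.183, -0.002], [-0.183, -0.983, 0.0], [-0.002, 0.0, -1.0]]
ft_force: [-0.6, -0.1, -3.7]
opening: 0.272
[0.4799141301936486, 0.12885536846775167, 0.1730279270160263] [[0.9831376751413173, -0.18285597061118541, -0.002001431879128293], [-0.18285604575050507, -0.9831396874007546, 0.00014693548128500675], [-0.0019945551420476036, 0.0002215161117900593, -0.9999979863381715]] 0.27245883644605673
```

View pics/w2.png

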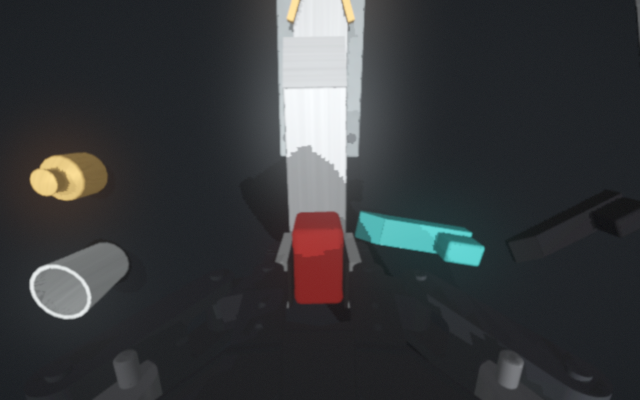

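The slide is held straight: handle at (318,258), nose at (314,38). The guide flares are at (293,12) and (348,12), and the base plate edges are near columns 280 and 360.

Run:
```python
from h import *
c=cam("wrist"); im=cv2.imread("pics/w2.png"); g=cv2.GaussianBlur(cv2.cvtColor(im,cv2.COLOR_BGR2GRAY),(5,5),0).astype(int)
s=telemetry.observe(); P,R=s['position'],s['orientation']
tool=lambda X:(X-P)@R
h=cv2.cvtColor(im,cv2.COLOR_BGR2HSV)
br=(h[...,0]>12)&(h[...,0]<28)&(h[...,1]>110)&(h[...,2]>90)
for y in (2,6,10,14,18,22): 
    xs=np.where(br[y,270:375])[0]+270; l=xs[xs<320]; r=xs[xs>=320]; print(y,l[[0,-1]] if len(l) else '',r[[0,-1]] if len(r) else '')
L=[]
for y in list(range(4,34,3))+list(range(100,150,5)):
    l=265+np.argmax(np.diff(g[y,265:290])); r=345+np.argmin(np.diff(g[y,345:375])) ; L+= [(l+.5,y),(r+.5,y)]
T=tool(onplane(c,L,.012)).reshape(-1,2,3); mid=T.mean(1); p=np.polyfit(mid[:,0],mid[:,1],1)
print(np.array(L).reshape(-1,4)[:, [0,1,2]].tolist()); print("width",(T[:,1]-T[:,0])[:,1].round(4)); print("mid line tool y =",p,"yaw deg",np.degrees(p[0]))
print("near plate edge",tool(onplane(c,[(285,156),(355,156)],.012)))
# slide in tool frame: bar top edges
z=P[2]-.022+.018-.0
L=[]
for y in range(95,140,5):
    xs=np.where(g[y,270:355]>g[y,318]*0+190)[0]+270; L+=[(xs[0]-.5,y),(xs[-1]+.5,y)]
T=tool(onplane(c,L,z)).reshape(-1,2,3); mid=T.mean(1); p=np.polyfit(mid[:,0],mid[:,1],1); print("bar: width",(T[:,1]-T[:,0])[:,1].mean(),"mid",p)
print("bevel top row 87 / nose row 37",tool(onplane(c,[(316,87)],z)),tool(onplane(c,[(314,37)],z-.012)))
```

```text
2  
6  
10  
14  
18  
22  
[[275.5, 4.0, 364.5], [276.5, 7.0, 363.5], [276.5, 10.0, 363.5], [276.5, 13.0, 363.5], [276.5, 16.0, 363.5], [276.5, 19.0, 363.5], [276.5, 22.0, 363.5], [276.5, 25.0, 363.5], [276.5, 28.0, 363.5], [276.5, 31.0, 363.5], [278.5, 100.0, 359.5], [278.5, 105.0, 359.5], [278.5, 110.0, 359.5], [278.5, 115.0, 359.5], [278.5, 120.0, 358.5], [279.5, 125.0, 358.5], [279.5, 130.0, 359.5], [279.5, 135.0, 358.5], [279.5, 140.0, 358.5], [279.5, 145.0, 358.5]]
width [0.0853 0.0836 0.0838 0.084  0.0841 0.0843 0.0845 0.0847 0.0849 0.0851
 0.0837 0.0841 0.0845 0.0848 0.0841 0.0835 0.0849 0.0842 0.0846 0.0849]
mid line tool y = [8.57204629e-03 8.64446074e-05] yaw deg 0.4911420740528817
near plate edge [[ 0.03420801 -0.03625059  0.161064  ]
 [ 0.03418747  0.03976544  0.16107112]]
bar: width 0.034909083333484546 mid [ 0.09865108 -0.00858498]
bevel top row 87 / nose row 37 [[ 0.08448581 -0.00138909  0.00385013]] [[ 0.11011527 -0.00244751  0.01580462]]
```

```bash
python3 -m jog '[[0.01,0,0.02,1],[0.02,0,0.05,1],[0.03,0.0005,0.08,1],[0.034,0.0005,0.1,1],[0.034,0.0005,0.111,1],[0.034,0.0005,0.115,1],[0.034,0.0005,0.115,1],[0.034,0.0005,0.115,1]]'
python3 - <<'E'
from h import *
s=telemetry.observe(); print(s['position'].tolist(),s['orientation'].tolist(),s['opening']); 
im=np.vstack([optics.grab_frame("wrist")[0:280,200:440],]); a=cv2.resize(im,None,fx=2,fy=2)
b=cv2.resize(optics.grab_frame("side")[160:230,290:410],None,fx=2.6,fy=2.6,interpolation=cv2.INTER_CUBIC)
o=np.zeros((a.shape[0],a.shape[1]+b.shape[1],3),np.uint8); o[:,:a.shape[1]]=a; o[:b.shape[0],a.shape[1]:]=b
cv2.imwrite("pics/w3.png",o)
E
```

```text
clock: 6.32
position: [0.5136, 0.1224, 0.059]
orientation: [[0.98, -0.2, -0.0], [-0.2, -0.98, 0.0], [-0.0, -0.0, -1.0]]
ft_force: [-0.7, 1.0, -3.9]
opening: 0.267
[0.5136370163772493, 0.12235753190118187, 0.05898403975119769] [[0.9797558189095673, -0.2001960943643888, -0.0002431338883611157], [-0.200195966215795, -0.9797557625379393, 0.00046998364361828556], [-0.00033230071805759103, -0.00041179478592706463, -0.9999998600006337]] 0.2672124588546175
```

View pics/w3.png

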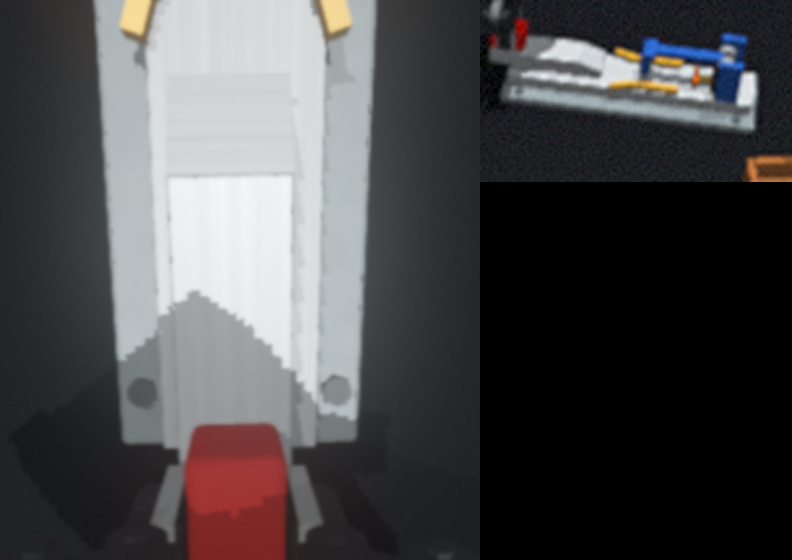

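The nose (crop 230,75) sits about 2.5 mm left of the bed's midline (238), and the slide is turned slightly left. I'll correct that and lower it onto the bed.

```bash
python3 - <<'E'
from h import *
c=cam("wrist"); s=telemetry.observe(); P,R=s['position'],s['orientation']
f=lambda px,z:((onplane(c,px,z)-P)@R).round(4).tolist()
px=lambda a,b:(200+a/2,b/2)
print("flare tips (stand x=-7)",f([px(132,40),px(340,38)],.038),f([px(132,40)],.03))
print("bed near end(-125)",f([px(170,447),px(312,447)],.03)); print("nose",f([px(168,75),px(290,75)],.042))
E
python3 -m jog '[[0,0.001,0.003,0.8],[0,0.001,0.0045,0.8],[0,0.001,0.0055,0.8],[0,0.001,0.0055,0.8]]'
```

```text
flare tips (stand x=-7) [[0.1196, -0.0276, 0.0208], [0.12, 0.0267, 0.0207]] [[0.1222, -0.0289, 0.0288]]
bed near end(-125) [[0.0042, -0.022, 0.0288], [0.0042, 0.0244, 0.0288]]
nose [[0.1102, -0.018, 0.0168], [0.1101, 0.0135, 0.0168]]
clock: 6.92
position: [0.5133, 0.1213, 0.0533]
orientation: [[0.977, -0.214, -0.001], [-0.214, -0.977, 0.0], [-0.001, -0.0, -1.0]]
ft_force: [-1.2, 0.6, -4.4]
opening: 0.266
```

```bash
python3 -m jog '[[0,0,0.0005,0],[0,0,0.001,0],[0,0,0.001,0]]'; python3 -m jog '[[0,0,0.0007,0],[0,0,0.0012,0],[0,0,0.0012,0]]'
```

```text
clock: 7.3
position: [0.5134, 0.1215, 0.053]
orientation: [[0.977, -0.214, -0.0], [-0.214, -0.977, 0.0], [-0.0, -0.0, -1.0]]
ft_force: [-4.9, -1.8, 6.3]
opening: 0.269
clock: 7.68
position: [0.5134, 0.1215, 0.053]
orientation: [[0.977, -0.213, 0.0], [-0.213, -0.977, -0.0], [0.0, 0.0, -1.0]]
ft_force: [-6.1, -1.8, 11.1]
opening: 0.267
```

```bash
python3 -m jog '[[0,0,0,0],[0.003,0,0,0],[0.006,0,0,0],[0.01,-0.0002,0,0],[0.014,-0.0003,0,0],[0.018,-0.0004,0,0],[0.022,-0.0005,0,0],[0.022,-0.0005,0,0]]'
python3 - <<'E'
from h import *
im=optics.grab_frame("wrist")[0:280,200:440]
cv2.imwrite("pics/w4.png",cv2.resize(im,None,fx=2,fy=2))
E
```

```text
clock: 8.68
position: [0.5358, 0.1172, 0.0531]
orientation: [[0.977, -0.214, 0.001], [-0.214, -0.977, -0.0], [0.001, -0.0, -1.0]]
ft_force: [-0.5, -0.1, 2.1]
opening: 0.269
```

View pics/w4.png

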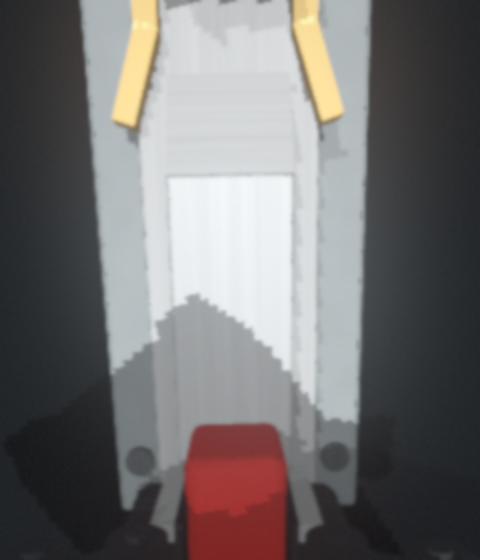

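Nose (230,72) is centred between the flared guides (150 to 308). The bed's midline leans about 0.6° left of the slide, so I'll trim that and push in.

```bash
python3 -m jog '[[0.004,0,0,-0.5],[0.008,-0.0002,0,-0.5],[0.012,-0.0002,0,-0.5],[0.016,-0.0002,0,-0.5],[0.016,-0.0002,0,-0.5]]'; python3 -m jog '[[0.003,0,0,0],[0.006,0,0,0],[0.009,-0.0001,0,0],[0.012,-0.0001,0,0],[0.012,-0.0001,0,0]]'
python3 - <<'E'
from h import *
s=telemetry.observe();P,R=s['position'],s['orientation']; print(s['ft_force']@R, np.degrees(np.arctan2(R[1,0],R[0,0])),s['moment'])
E
```

```text
clock: 9.35
position: [0.5522, 0.1137, 0.0531]
orientation: [[0.979, -0.206, 0.002], [-0.206, -0.979, -0.0], [0.002, -0.0, -1.0]]
ft_force: [-0.8, 0.4, 1.7]
opening: 0.268
clock: 9.98
position: [0.5638, 0.1114, 0.0531]
orientation: [[0.979, -0.206, 0.002], [-0.206, -0.979, -0.0], [0.002, -0.0, -1.0]]
ft_force: [-4.9, 0.1, 4.4]
opening: 0.27
[-4.76645225  0.87629576 -4.39593553] -11.862166038188755 [ 0.09507589  1.32881988 -0.07107375]
```

```bash
python3 -m jog '[[0.002,0,0,0],[0.004,0,0,0],[0.006,0,0,0],[0.008,0,0,0],[0.008,0,0,0]]';  python3 -m jog '[[0.002,0,0,0],[0.004,0,0,0],[0.006,0,0,0],[0.008,0,0,0],[0.008,0,0,0]]'
python3 - <<'E'
from h import *
s=telemetry.observe();P,R=s['position'],s['orientation']; print(s['ft_force']@R, np.degrees(np.arctan2(R[1,0],R[0,0])),s['moment'])
E
```

```text
clock: 10.6
position: [0.569, 0.1106, 0.053]
orientation: [[0.979, -0.204, -0.003], [-0.204, -0.979, -0.0], [-0.003, 0.001, -1.0]]
ft_force: [-16.9, 1.1, 12.9]
opening: 0.268
clock: 11.22
position: [0.5744, 0.1102, 0.053]
orientation: [[0.979, -0.203, -0.008], [-0.203, -0.979, -0.0], [-0.008, 0.002, -1.0]]
ft_force: [-15.9, 3.2, 12.0]
opening: 0.267
[-16.3186131    0.15307114 -11.86577365] -11.692909441578177 [ 0.25050225  3.03321958 -0.02808604]
```

```bash
python3 -m jog '[[0.002,0,-0.0007,0],[0.004,0,-0.0007,0],[0.006,0,-0.0007,0],[0.008,0,-0.0007,0],[0.008,0,-0.0007,0]]';  python3 -m jog '[[0.002,0,-0.0005,0],[0.004,0,-0.0005,0],[0.006,0,-0.0005,0],[0.008,0,-0.0005,0],[0.008,0,-0.0005,0]]'
python3 - <<'E'
from h import *
s=telemetry.observe();P,R=s['position'],s['orientation']; print(s['ft_force']@R, np.degrees(np.arctan2(R[1,0],R[0,0])),s['moment'])
E
```

```text
clock: 11.85
position: [0.58, 0.1091, 0.0531]
orientation: [[0.979, -0.202, -0.012], [-0.202, -0.979, -0.001], [-0.012, 0.003, -1.0]]
ft_force: [-14.5, 0.9, 8.7]
opening: 0.265
clock: 12.48
position: [0.587, 0.1079, 0.053]
orientation: [[0.98, -0.201, -0.014], [-0.201, -0.98, -0.001], [-0.014, 0.003, -1.0]]
ft_force: [-8.4, 1.7, 3.8]
opening: 0.269
[-8.65820637e+00 -5.40507564e-03 -3.71480916e+00] -11.58926356851826 [0.26075734 1.24768689 0.03550499]
```

```bash
python3 -m jog '[[0.002,0,-0.0002,0],[0.004,0,-0.0002,0],[0.006,0,-0.0003,0],[0.008,0,-0.0003,0],[0.009,0,-0.0003,0],[0.009,0,-0.0003,0]]'
python3 - <<'E'
from h import *
s=telemetry.observe();P,R=s['position'],s['orientation']; print(s['ft_force']@R, np.degrees(np.arctan2(R[1,0],R[0,0])),s['moment'])
im=optics.grab_frame("side")[165:225,280:410]; a=cv2.resize(im,None,fx=5,fy=5,interpolation=cv2.INTER_CUBIC)
cv2.imwrite("pics/s5.png",a)
E
```

```text
clock: 13.22
position: [0.595, 0.1064, 0.053]
orientation: [[0.98, -0.2, -0.016], [-0.2, -0.98, -0.001], [-0.015, 0.004, -1.0]]
ft_force: [-9.2, 0.6, 5.6]
opening: 0.268
[-9.26184553  1.26725967 -5.43253633] -11.54534371426323 [ 0.19473984  1.45408366 -0.06531163]
```

View pics/s5.png

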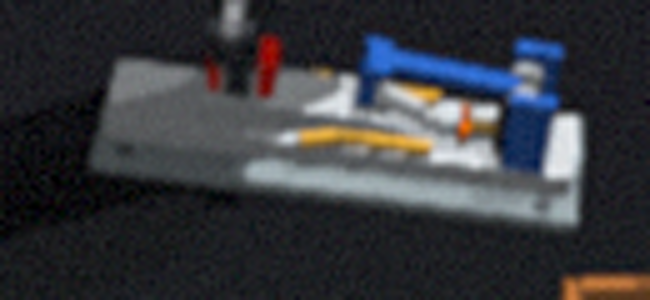

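The side crop shows the roller arm raised, the nose near (430,130) and the orange pad at (463,122), about 10–13 mm ahead. I'll advance in small steps with less down-force.

```bash
python3 -m jog '[[0.001,0,-0.0006,0],[0.002,0,-0.0006,0],[0.003,0,-0.0006,0],[0.004,0,-0.0006,0],[0.005,0,-0.0006,0],[0.006,0,-0.0006,0],[0.006,0,-0.0006,0]]'; python3 -m jog '[[0.001,0,-0.0004,0],[0.002,0,-0.0004,0],[0.003,0,-0.0004,0],[0.003,0,-0.0004,0]]'
```

```text
clock: 14.15
position: [0.6001, 0.1054, 0.0531]
orientation: [[0.98, -0.2, -0.018], [-0.2, -0.98, -0.001], [-0.017, 0.004, -1.0]]
ft_force: [-8.2, 0.9, 3.0]
opening: 0.272
clock: 14.65
position: [0.6024, 0.1049, 0.0532]
orientation: [[0.98, -0.199, -0.019], [-0.199, -0.98, -0.001], [-0.018, 0.005, -1.0]]
ft_force: [-7.6, 0.7, 4.8]
opening: 0.272
```

```bash
python3 -m jog '[[0.001,0,-0.0004,0],[0.002,0,-0.0004,0],[0.003,0,-0.0004,0],[0.003,0,-0.0004,0]]'; python3 -m jog '[[0.001,0,-0.0004,0],[0.002,0,-0.0004,0],[0.0025,0,-0.0004,0],[0.0025,0,-0.0004,0]]'
```

```text
clock: 15.15
position: [0.6047, 0.1044, 0.0532]
orientation: [[0.98, -0.199, -0.02], [-0.199, -0.98, -0.001], [-0.02, 0.005, -1.0]]
ft_force: [-7.6, 1.0, 3.4]
opening: 0.268
clock: 15.65
position: [0.6065, 0.104, 0.0533]
orientation: [[0.98, -0.198, -0.022], [-0.198, -0.98, -0.001], [-0.021, 0.006, -1.0]]
ft_force: [-8.7, 0.8, 4.4]
opening: 0.271
```

```bash
python3 -m jog '[[0.001,0,-0.0003,0],[0.002,0,-0.0003,0],[0.0025,0,-0.0003,0],[0.0025,0,-0.0003,0]]'
python3 - <<'E'
from h import *
s=telemetry.observe();P,R=s['position'],s['orientation']; print(s['ft_force']@R, s['moment'])
im=optics.grab_frame("side")[165:225,280:410]; a=cv2.resize(im,None,fx=5,fy=5,interpolation=cv2.INTER_CUBIC)
cv2.imwrite("pics/s6.png",a)
E
```

```text
clock: 16.15
position: [0.6084, 0.1036, 0.0534]
orientation: [[0.98, -0.198, -0.023], [-0.198, -0.98, -0.002], [-0.022, 0.006, -1.0]]
ft_force: [-8.3, 0.6, 4.7]
opening: 0.265
[-8.36535908  1.10018141 -4.51964761] [0.12010432 1.05448559 0.00451979]
```

View pics/s6.png

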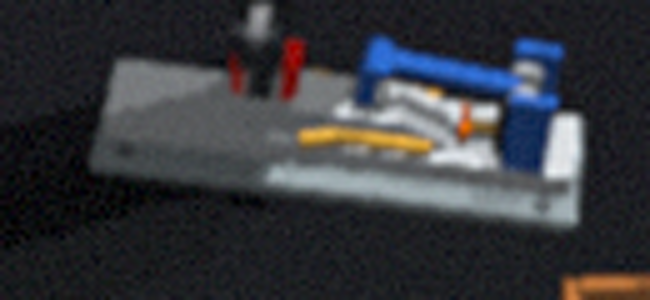

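The nose (about 455,140) is now only a few mm from the pad (463,122), and there's no force step yet.

```bash
for i in 1; do python3 -m jog '[[0.001,0,-0.0003,0],[0.002,0,-0.0003,0],[0.002,0,-0.0003,0]]'; done; python3 -m jog '[[0.001,0,-0.0003,0],[0.002,0,-0.0003,0],[0.002,0,-0.0003,0]]'
```

```text
clock: 16.58
position: [0.6099, 0.1034, 0.0535]
orientation: [[0.98, -0.197, -0.024], [-0.197, -0.98, -0.002], [-0.023, 0.006, -1.0]]
ft_force: [-8.3, 1.1, 4.9]
opening: 0.271
clock: 16.95
position: [0.6113, 0.1031, 0.0535]
orientation: [[0.98, -0.197, -0.025], [-0.197, -0.98, -0.002], [-0.024, 0.007, -1.0]]
ft_force: [-8.5, 1.1, 4.3]
opening: 0.266
```

```bash
python3 -m jog '[[0.001,0,-0.0003,0],[0.002,0,-0.0003,0],[0.002,0,-0.0003,0]]'; python3 -m jog '[[0.001,0,-0.0003,0],[0.002,0,-0.0003,0],[0.002,0,-0.0003,0]]'
```

```text
clock: 17.32
position: [0.6128, 0.1028, 0.0536]
orientation: [[0.98, -0.197, -0.026], [-0.197, -0.98, -0.002], [-0.025, 0.007, -1.0]]
ft_force: [-7.9, 0.4, 4.8]
opening: 0.269
clock: 17.7
position: [0.6142, 0.1025, 0.0537]
orientation: [[0.98, -0.196, -0.027], [-0.196, -0.981, -0.002], [-0.026, 0.008, -1.0]]
ft_force: [-8.0, 0.8, 4.8]
opening: 0.271
```

```bash
python3 -m jog '[[0.001,0,-0.0003,0],[0.002,0,-0.0003,0],[0.002,0,-0.0003,0]]'; python3 -m jog '[[0.001,0,-0.0003,0],[0.002,0,-0.0003,0],[0.002,0,-0.0003,0]]'
```

```text
clock: 18.08
position: [0.6151, 0.1023, 0.0535]
orientation: [[0.98, -0.195, -0.03], [-0.196, -0.981, -0.002], [-0.028, 0.008, -1.0]]
ft_force: [-9.2, 0.2, 4.2]
opening: 0.269
clock: 18.45
position: [0.6151, 0.1024, 0.0532]
orientation: [[0.98, -0.194, -0.034], [-0.195, -0.981, -0.003], [-0.032, 0.009, -0.999]]
ft_force: [-14.2, 0.4, 6.6]
opening: 0.268
```

Contact: motion has stopped at x=0.6151 and the push has risen from 8 to 14 N, so the pad carries about 6 N. I'll hold that briefly.

```bash
python3 -m jog '[[0.001,0,-0.0003,0],[0.0018,0,-0.0003,0],[0.0018,0,-0.0003,0],[0.0018,0,-0.0003,0]]'
python3 - <<'E'
from h import *
s=telemetry.observe();P,R=s['position'],s['orientation']; print(s['ft_force']@R, s['moment'],P)
im=optics.grab_frame("side")[165:225,280:410]; a=cv2.resize(im,None,fx=5,fy=5,interpolation=cv2.INTER_CUBIC)
cv2.imwrite("pics/s7.png",a)
E
```

```text
clock: 18.95
position: [0.615, 0.1023, 0.0531]
orientation: [[0.98, -0.194, -0.037], [-0.194, -0.981, -0.003], [-0.036, 0.01, -0.999]]
ft_force: [-13.7, 0.2, 8.6]
opening: 0.269
[-13.78985213   2.53767566  -8.11307491] [ 0.16748636  2.2401241  -0.04949072] [0.61503505 0.1023295  0.05314057]
```

View pics/s7.png

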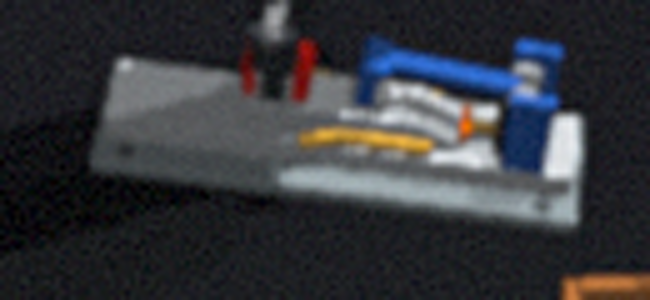

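The nose meets the orange pad at (465,125) under the raised roller arm. Next I release and lift straight up.

```bash
python3 -m jog '[[0.0005,0,0,0],[0.0005,0,0,0],[0.0005,0,0,0],[0.0005,0,0,0],[0.0005,0,0,0],[0.0005,0,0,0]]' 0.6; python3 -m jog '[[-0.0005,0,-0.01,0],[-0.001,0,-0.03,0],[-0.002,0,-0.06,0],[-0.004,0,-0.1,0],[-0.008,0,-0.13,0],[-0.008,0,-0.13,0]]'
python3 - <<'E'
from h import *
c=cam("wrist"); w=optics.grab_frame("wrist"); im=optics.grab_frame("side")[165:225,280:410]; a=cv2.resize(im,None,fx=5,fy=5,interpolation=cv2.INTER_CUBIC)
b=cv2.resize(w[0:250,190:450],None,fx=1.2,fy=1.2); o=np.zeros((600,650,3),np.uint8); o[:300]=a; o[300:,:312]=b
cv2.imwrite("pics/s8.png",o)
E
```

```text
clock: 19.75
position: [0.6156, 0.1023, 0.0532]
orientation: [[0.98, -0.193, -0.037], [-0.194, -0.981, -0.003], [-0.036, 0.01, -0.999]]
ft_force: [-0.1, 0.2, 0.1]
opening: 0.8
clock: 20.5
position: [0.6143, 0.1052, 0.1884]
orientation: [[0.981, -0.193, -0.03], [-0.193, -0.981, -0.002], [-0.029, 0.008, -1.0]]
ft_force: [-0.1, 0.2, -0.3]
opening: 0.801
```

View pics/s8.png

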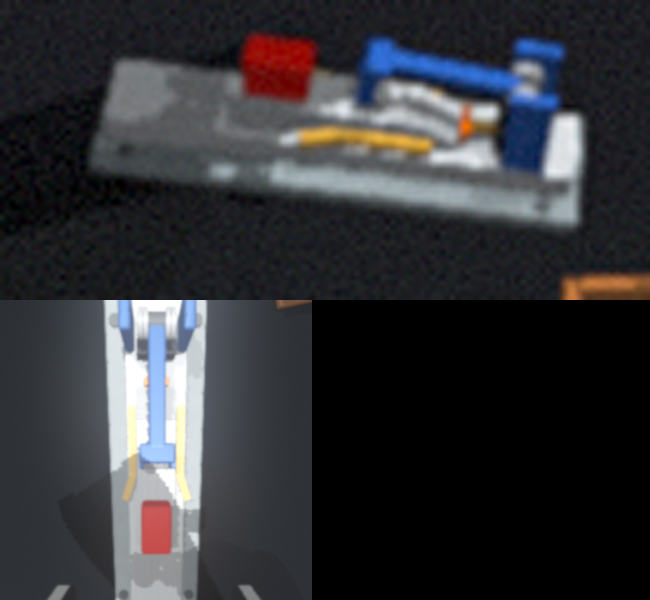

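The slide sits centred and released: handle at (280,70), nose by the pad at (465,122), roller arm raised. The stop felt stiffer than 6 N/mm, so I'll check the numbers before handing in.

Run:
```python
from h import *
for n in("s5","s6","s7","s8"):
    a=cv2.imread(f"pics/{n}.png")[:300]; h=cv2.cvtColor(a,cv2.COLOR_BGR2HSV)
    m=((h[...,0]>4)&(h[...,0]<13)&(h[...,1]>150)&(h[...,2]>110)); m[:,:430]=0; m[:,500:]=0; m[200:]=0
    w=m*1.; ys,xs=np.where(m); print(n,"orange",xs.mean()/5,ys.mean()/5,len(xs))
    r=redmask(a); r[:,350:]=0; ys,xs=np.where(r>0); print("  red x range",xs.min()/5,xs.max()/5)
s=telemetry.observe(); P,R=s['position'],s['orientation']; c=cam("wrist")
im=optics.grab_frame("wrist"); h=cv2.cvtColor(im,cv2.COLOR_BGR2HSV)
m=((((h[...,0]<8)|(h[...,0]>170))&(h[...,1]>120)&(h[...,2]>60))*255).astype(np.uint8)
b,st,ce=blob(m); print(st,ce); x,y,w,hh=st[:4]
q=onplane(c,[(x-.5,y+hh/2),(x+w-.5,y+hh/2),(x+w/2,y-.5),(x+w/2,y+hh-.5)],.078); print(q.round(4).tolist()); print(((q-P)@R).round(4).tolist())
```

```text
s5 orange 92.6360655737705 25.704918032786885 122
  red x range 41.6 56.2
s6 orange 92.7 25.612280701754383 114
  red x range 46.0 60.8
s7 orange 92.90827067669173 25.354887218045114 133
  red x range 48.4 63.2
s8 orange 92.84107142857144 25.523214285714285 112
  red x range 48.4 63.4
[ 307  167   24   44 1034] [318.43713733 188.6131528 ]
[[0.6208, 0.1128, 0.078], [0.6165, 0.0912, 0.078], [0.639, 0.0976, 0.078], [0.5981, 0.1056, 0.078]]
[[0.0099, -0.011, 0.1061], [0.0098, 0.011, 0.1063], [0.0306, 0.0005, 0.1055], [-0.011, 0.0005, 0.1069]]
```

```bash
python3 -m jog '[[-0.02,0,0,0],[-0.05,0.001,0.02,0],[-0.0467,0.0015,0.05,0],[-0.0467,0.0015,0.09,0],[-0.0467,0.0015,0.12,0],[-0.0467,0.0015,0.131,0],[-0.0467,0.0015,0.131,0],[-0.0467,0.0015,0.131,0]]' -1 40; python3 -m jog '[[0.003,0,0,0],[0.006,0,0,0],[0.009,0,0,0],[0.012,0,0,0],[0.012,0,0,0]]'
```

```text
clock: 21.65
position: [0.5622, 0.1115, 0.0554]
orientation: [[0.98, -0.193, -0.036], [-0.194, -0.981, -0.003], [-0.034, 0.01, -0.999]]
ft_force: [-0.1, -0.6, -0.3]
opening: 0.002
clock: 22.28
position: [0.5742, 0.1091, 0.0549]
orientation: [[0.98, -0.194, -0.036], [-0.194, -0.981, -0.003], [-0.034, 0.01, -0.999]]
ft_force: [0.3, 0.9, -1.1]
opening: -0.0
```

```bash
python3 -m jog '[[0.0015,0,0,0],[0.003,0,-0.0001,0],[0.0045,0,-0.0002,0],[0.006,0,-0.0002,0],[0.006,0,-0.0002,0]]'; python3 -m jog '[[0.001,0,0,0],[0.002,0,-0.0001,0],[0.003,0,-0.0001,0],[0.003,0,-0.0001,0]]'
```

```text
clock: 22.9
position: [0.5802, 0.1078, 0.0549]
orientation: [[0.98, -0.194, -0.036], [-0.194, -0.981, -0.003], [-0.034, 0.01, -0.999]]
ft_force: [-0.0, 0.3, 0.1]
opening: -0.001
clock: 23.4
position: [0.5832, 0.1073, 0.0549]
orientation: [[0.98, -0.194, -0.036], [-0.194, -0.981, -0.003], [-0.034, 0.01, -0.999]]
ft_force: [0.6, 0.9, -0.1]
opening: 0.005
```

```bash
python3 -m jog '[[0.001,0,0,0],[0.0015,0,0,0],[0.002,0,-0.0001,0],[0.002,0,-0.0001,0]]'; python3 -m jog '[[0.001,0,0,0],[0.0015,0,0,0],[0.0015,0,0,0]]'
```

```text
clock: 23.9
position: [0.5847, 0.1069, 0.0548]
orientation: [[0.98, -0.194, -0.037], [-0.194, -0.981, -0.003], [-0.035, 0.01, -0.999]]
ft_force: [-3.4, -0.1, 1.3]
opening: -0.002
clock: 24.28
position: [0.5847, 0.1069, 0.0548]
orientation: [[0.98, -0.193, -0.039], [-0.193, -0.981, -0.003], [-0.038, 0.011, -0.999]]
ft_force: [-9.3, -0.3, 6.3]
opening: -0.001
```

```bash
python3 -m jog '[[0.001,0,-0.0005,0],[0.0015,0,-0.0007,0],[0.0018,0,-0.0009,0],[0.0018,0,-0.0009,0]]'
```

```text
clock: 24.78
position: [0.5846, 0.1069, 0.0549]
orientation: [[0.98, -0.192, -0.043], [-0.193, -0.981, -0.004], [-0.042, 0.012, -0.999]]
ft_force: [-8.5, 0.9, 2.3]
opening: 0.001
```

```bash
python3 -m jog '[[0.001,0,-0.0005,0],[0.0018,0,-0.001,0],[0.0022,0,-0.0012,0],[0.0022,0,-0.0012,0]]'
```

```text
clock: 25.28
position: [0.5845, 0.1069, 0.055]
orientation: [[0.98, -0.191, -0.048], [-0.192, -0.981, -0.004], [-0.046, 0.013, -0.999]]
ft_force: [-8.9, 0.8, 1.0]
opening: 0.002
```

A push of 9 N with almost no down-force doesn't move the slide, while sliding alone took 8 N or less with more down-force. So it is bearing on the pad. I'll withdraw, take a last look and hand in.

```bash
python3 -m jog '[[-0.005,0,0,0],[-0.015,0,-0.005,0],[-0.025,0,-0.04,0],[-0.03,0,-0.09,0],[-0.03,0,-0.12,0],[-0.03,0,-0.12,0],[-0.03,0,-0.12,0]]'
python3 - <<'E'
from h import *
im=optics.grab_frame("side"); cv2.imwrite("pics/s9.png",cv2.resize(im[165:225,280:410],None,fx=6,fy=6,interpolation=cv2.INTER_CUBIC))
r=redmask(im); b,st,ce=blob(r,(335,180)); print(st,ce, "earlier released x 328.4..343.4")
E
```

```text
clock: 26.15
position: [0.5606, 0.113, 0.176]
orientation: [[0.98, -0.191, -0.048], [-0.192, -0.981, -0.004], [-0.046, 0.013, -0.999]]
ft_force: [-0.2, -0.2, -0.6]
opening: -0.001
[328 172  16  12 155] [335.23225806 177.29677419] earlier released x 328.4..343.4
```

View pics/s9.png

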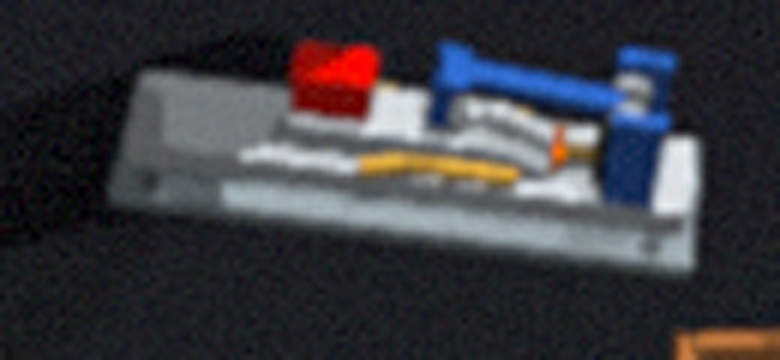

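The nose bears on the orange pad at (558,145), with no gap visible. The arm is raised over the slide and the handle hasn't moved.

```bash
python3 -c "
from rig import ticket; print(ticket.finish_job())"
```

```text
the job is handed in; nothing more can be done
None
```

I loaded the red-handled slide into the fixture, let go of it, and handed the job in at about 26 s; no verdict is reported. I gripped it by the handle, laid it on the bed and pushed its nose between the guides and under the roller until it met the stop. Then I released it and moved the arm clear.

**Last checks:**
- **At the stop:** the push rose from about 8 N while sliding to about 14 N, so I estimate about 6 N on the pad. The handle was then at x ≈ -26 mm in the stand's frame, within the expected range.
- **After release:** I pushed the handle from behind with shut fingers at about 9 N, with little down-force, and the slide did not move. The final picture shows the nose on the orange pad with no visible gap, the roller arm raised over the slide, and the handle where it was on release.
- **Other things:** I never touched the other slides, the cup or the weight, but I did not measure them again at the end.

**What disagreed or stayed unconfirmed:**
- The stop felt stiffer than the stated 6 N/mm. The measured position did not change while the push rose from 9 to 14 N. In the side pictures the pad shifted by only about 0.2 pixel (roughly 0.5 mm), which is close to noise. The remaining force on the pad is inferred, not measured.
- The tool tilted by up to 0.037 rad while pushing in. The slide appeared to stay flat, but I did not measure its tilt directly.

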